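# Tilt the evidence bottle over the light disc

## Task

In the fingerprint lab, pick up the amber-brown bottle with the black cap and hold it in the air over the round light disc, clear of it by a few centimetres, tilted about 35 degrees from upright in any direction, for two seconds. Bring it level again while it is still in the air, then set it down gently, upright and wholly on the white lit area, and let go. Leave the green bottle and the orange jar standing where they are.

Things in the scene. Friction and masses are not known exactly. Their poses are not given: they have to be found in the camera images.
- amber_mid (a point): Centre (half-way up, on the axis) of the loose bottle to be handled: amber-brown, black screw cap, 84 mm tall, standing upright. Straight round body 52 mm in diameter up to 60 mm, short shoulder, cap 40 mm in diameter from 68 to 84 mm. The point is 42 mm above the underside, near the centre of mass; grasp across the body there. z points along the axis to the cap. 0.11 to 0.22 kg, rigid.
- pad_top (a point): Centre of the top face of the round light disc, a flat black housing 150 mm in diameter and 12 mm high, fixed to the table, with a white lit area 112 mm in diameter flush in its middle. The point is 12 mm above the table; z is up. A bottle standing on it has its centre 42 mm above this point.
- green_mid (a point): Centre of a bystander: a green bottle with a white cap, loose, the same shape and size as the amber one (52 mm diameter, 84 mm tall; the point is 42 mm above its underside). To be left alone.
- jar_mid (a point): Centre of a bystander: an orange jar with a wide black lid, loose, 66 mm in diameter, 68 mm tall; the point is 34 mm above its underside. To be left alone.
Not all that is in view belongs to the job. Several things look just like the part that bears pad_top: the one meant starts nearest to the robot's base.

How it is judged:
On the way, in this order (a step that is already met when the one before it is completed fails the run):
1. the amber bottle is held in the air over the light disc (its centre within 60 mm sideways of the disc's centre, and 58 to 270 mm above the disc), tilted 25 to 45 degrees, for at least 1 s (angle between amber_mid's own z axis and vertical between 0.436 and 0.785 rad and horizontal distance between amber_mid and pad_top below 0.06 m and height (world z) of amber_mid between 0.07 and 0.282 m), for 1 s.
2. the bottle is brought level again (within 10 degrees) while still at least 8 mm above the light disc (angle between amber_mid's own z axis and vertical below 0.175 rad and height (world z) of amber_mid above 0.062 m), for 0.1 s.
At the end, for the whole second after the job is handed in: The amber bottle stands upright (within about 6 degrees), at rest and let go, wholly on the white lit area of the light disc: its axis within 30 mm of the disc's centre. The green bottle and the orange jar are where they were (horizontal distance between amber_mid and pad_top below 0.03 m and angle between amber_mid's own z axis and vertical below 0.1 rad and height (world z) of amber_mid between 0.048 and 0.06 m and linear speed of amber below 0.02 m/s); the robot touches nothing.
It fails at once if the amber bottle is dropped: out of the fingers more than 20 mm above the light disc's top (height (world z) of amber_mid above 0.075 m and contact force between the fingers and amber below 0.05 N).
It fails at once if the green bottle is moved more than 20 mm or knocked over (distance of green_mid from where it was at the start of the episode above 0.02 m or angle between green_mid's own z axis and vertical above 0.5 rad).
It fails at once if the orange jar is moved more than 20 mm or knocked over (distance of jar_mid from where it was at the start of the episode above 0.02 m or angle between jar_mid's own z axis and vertical above 0.5 rad).
It also fails if it takes over 43 s, if anything falls off the work surface, if the arm or the gripper's body presses on something with over 40 N, if the wrist force passes 120 N, or if a joint passes its speed limit or range.

## Robot

A 7-joint arm with a two-finger parallel gripper is mounted at the origin on the work surface. World frame = base frame: x ahead of the robot, y to its left, z up, the work surface at z = 0. Lengths are in m, angles in rad, forces in N, time in s.
With the tool pointing down it reaches from about 0.4 to 0.925 m from the base axis. Payload 5.6 kg.
Tool frame: the origin (TCP) lies at the very end of the fingers, on their centre line; the grasp point (between the pads) lies 19 mm behind it; x points along the fingers, y is the direction in which the jaws open and shut, and the axes are right-handed (so a half turn about x gives the same grasp; the last joint's range is limited). The gripper opens to 85 mm and grips with 20 to 120 N. Pads are 22 mm wide; open, the fingers measure 114 mm over their backs; the gripper's body (76 mm by 85 mm) begins 54 mm behind the grasp point. The pads swing forward as they close: fully open they stand 13 mm farther back than shut.
Start: joints at [1.138, 0.468, -0.012, 1.603, 0.006, 1.071, -0.056], TCP at [0.247, -0.601, 0.211] pointing down, gripper open.
Joint ranges: [-2.53, 2.53], [-0.31, 2.02], [-1.57, 1.55], [0.28, 2.44], [-1.29, 4.43], [0.15, 1.84], [-2.92, 2.92]. Speed limits (rad/s): [2.57, 2.57, 3.14, 3.14, 3.14, 3.14, 3.14].

## Interface

Orientations are given as a unit quaternion [w, x, y, z].
In Python, from cell import arm gives the robot as it stands. The module is installed in compiled form; this text tells all that it offers.
- The arm moves only by the tool move_arm, never from a script. Its argument "increments" is a list of rows, each an object of numbers: "x", "y", "z": the shift along the tool's x, y, z normalised to -1 to 1, where 1 is 0.25 m; "wx", "wy", "wz": the turn, a rotation vector about the tool's x, y, z normalised to -1 to 1, where 1 is 90 degrees. In form: [{"x": .., "y": .., "z": .., "wx": .., "wy": .., "wz": ..}, ...]. A call has 1 to 12 rows; each row shifts and turns the commanded pose from where the row before left it, along the tool's axes as they then stand; what a row does not reach is not made up. A row lasts 1/10 s, in which the tool goes at most 50 mm and 8.59 degrees, less where a joint would pass 70% of its speed; a pose out of reach is approached as far as the arm can. A call with a number of a shift or a turn outside -1 to 1 is refused whole. A call with a gripper value outside its range is refused whole. "fingers" is the opening, from 0 (shut) to 1 (fully open), set as the call begins (left out, the last holds). The fingers move at their own pace and stop on an object; "force" is the grip in N (left out, the last holds). Time passes only in rows, so rows that do not move let the fingers close. It gives the time, the measured TCP pose, the force and the opening at its end, in the units of the state.
- arm.get_obs(): the state, without advancing time (a new reading comes with each control period).
- arm.grab_frame(name): name is "scene" or "side" or "wrist"; returns a dict with "color" (480x640x3 uint8, blue, green, red), "camera_matrix" (3x3 intrinsics, pixels), "eye" and "attitude" of the camera in the world; the wrist camera has in their place "hand_eye" (4x4, takes a point from camera to tool coordinates, whose origin is the TCP and whose axes are the tool frame's). Camera axes: x right, y up, looking along -z (the intrinsics and any distortion apply to the point x, -y, -z); pixel columns grow to the right and rows downward; lengths in m; the calibration is good to about 2 mm. A picture is of the moment at which its call begins: read the wrist's pose just before it. There is no depth.
- arm.close_job(): hands the job in, once; it reports no verdict.
Trained networks look in a picture, given as the dict that the camera call returned (one of the last four; its "shot" number tells which), for a name from the list of things; names that differ only in an ending like _2 or _b are one class to them, and where a whole thing is asked for, a point or a joint stands for the part that bears it (a point fixed in the world has none). Each returns a list of dicts, best first, with "confidence" (0 to 1); they miss things now and then, are a little off and sometimes report something else, mostly with a low value. They report only what shows in the picture. A call takes as long as a camera call. They do not tell look-alikes from the thing itself.
- arm.find_in(picture, query): "box" ([left, top, width, height] in pixels, round what is visible of it).
The state is a dict: "time": time; "qpos": joint angles; "qvel": joint speeds; "tau": joint torques, N m; "eef_pos": TCP position; "eef_rot": TCP orientation; "ft_force": force on the tool from outside, world axes, zero at the start; "moment": the same for the moment, N m; "finger_gap": finger opening in m.
Only numpy, scipy, OpenCV 4.12 (cv2) and the standard library are available. Lean on these libraries where they do the work, as an engineer would, in place of code of your own. Each camera call takes 0.05 s, during which the arm holds its last target.

## Working session

There is one attempt and no reset: what is moved stays moved. The work goes in short steps, Python scripts to look and compute and a tool call to move; the robot and the scene stay as the last step left them, time stands still between calls to the robot, and variables do not carry over. Pictures are saved under pics/ and viewed, and the job is handed in when it is done.

Besides the shell and the picture viewer there is one more tool, called after "Emit:" as a command line: name --argument value ..., lists and objects as JSON in quotes. move_arm: Moves the arm, as the interface text tells. Its arguments: {"type":"object","properties":{"increments":{"type":"array"},"fingers":{"type":"number"},"force":{"type":"number"}},"required":["increments"]}

```bash
mkdir -p pics
python3 - <<'E'
from cell import arm
import cv2
o=arm.get_obs()
for k in o: print(k,o[k])
for n in ["scene","side","wrist"]:
    f=arm.grab_frame(n); cv2.imwrite(f"pics/a_{n}.png",f["color"])
    print(n,{k:v for k,v in f.items() if k!="color"})
    for q in ["amber_mid","pad_top","green_mid","jar_mid"]:
        print(q,[(r["box"],round(r["confidence"],2)) for r in arm.find_in(f,q)])
E
```

```text
time 0.0
qpos [ 1.13797047  0.46838934 -0.0116062   1.60364426  0.0059738   1.07136627
 -0.05630889]
qvel [-1.01026889e-03  3.33899015e-04 -6.84569756e-04 -8.11883987e-05
  1.29881758e-03  7.57314907e-04  5.31957251e-04]
tau [-1.17615905e-04 -5.32390809e+01  2.11646355e-02 -2.51311755e+01
  1.13967768e-02  7.79413356e-03 -8.64979086e-06]
eef_pos [ 0.24673468 -0.60070629  0.2099219 ]
eef_rot [-0.13631756 -0.69356715 -0.1375317   0.69387835]
ft_force [ 0.89670019 -0.07101887  0.21654114]
moment [ 0.02164544 -0.00282058  0.05469605]
finger_gap 0.08548058139464322
scene {'camera_matrix': array([[453.41776201,   0.        , 318.31119758],
       [  0.        , 453.41776201, 237.48365493],
       [  0.        ,   0.        ,   1.        ]]), 'eye': array([ 0.90333185, -0.53400463,  0.69834278]), 'attitude': array([0.88653911, 0.34644974, 0.10370014, 0.28856068]), 'shot': 1}
amber_mid [([385.8, 139.4, 25.5, 40.9], 0.92)]
pad_top [([397.6, 200.4, 69.5, 60.7], 0.75), ([283.1, 180.1, 69.3, 54.6], 0.68), ([258.6, 314.2, 91.8, 91.6], 0.66), ([93.6, 329.0, 95.2, 98.9], 0.66)]
green_mid [([206.5, 
[... 607 characters left out ...]
, 62.1], 0.62), ([404.5, 216.8, 28.8, 44.7], 0.24)]
green_mid [([404.7, 214.2, 31.2, 49.3], 0.6)]
jar_mid []
wrist {'camera_matrix': array([[397.77166383,   0.        , 320.77947516],
       [  0.        , 397.77166383, 235.75520301],
       [  0.        ,   0.        ,   1.        ]]), 'hand_eye': array([[ 1.01455639e-03,  3.11982210e-01, -9.50087402e-01,
        -1.61797456e-01],
       [ 9.99999372e-01,  1.36735235e-04,  1.11275522e-03,
         1.12738037e-03],
       [ 4.77070256e-04, -9.50087934e-01, -3.11981875e-01,
        -7.96716730e-02],
       [ 0.00000000e+00,  0.00000000e+00,  0.00000000e+00,
         1.00000000e+00]]), 'shot': 3}
amber_mid []
pad_top []
green_mid []
jar_mid []
```

View pics/a_scene.png

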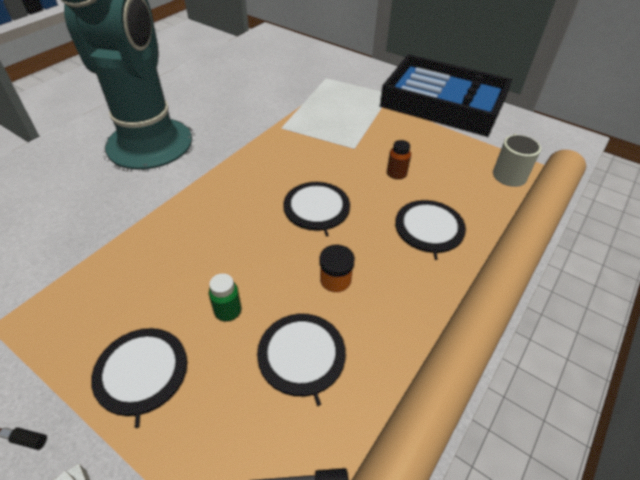

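View pics/a_side.png

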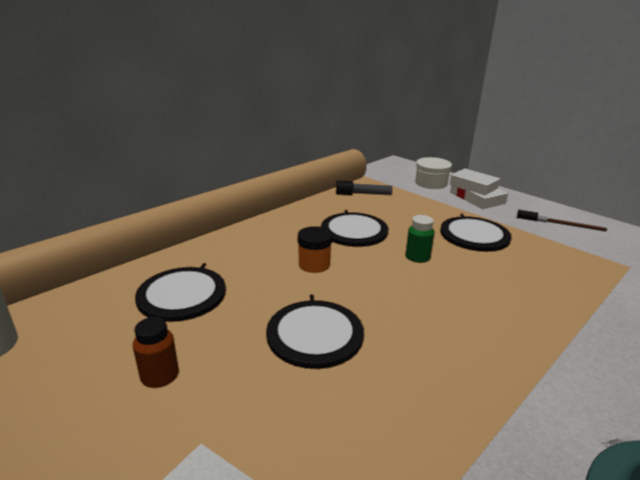

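```bash
cat > h.py <<'E'
import numpy as np
from scipy.spatial.transform import Rotation as R
from scipy.optimize import least_squares
S=dict(K=(453.41776201,318.31119758,237.48365493),eye=np.array([ 0.90333185, -0.53400463,  0.69834278]),q=[0.88653911, 0.34644974, 0.10370014, 0.28856068])
D=dict(K=(460.00312237,319.22340607,241.47138697),eye=np.array([0.08881441, 0.45560059, 0.46104313]),q=[-0.3351037 , -0.18917674,  0.47562673,  0.79101004])
def rot(q): return R.from_quat(q,scalar_first=True).as_matrix()
def proj(c,P):
    p=(np.atleast_2d(P)-c['eye'])@rot(c['q']); f,cx,cy=c['K']
    return np.c_[cx+f*p[:,0]/-p[:,2], cy-f*p[:,1]/-p[:,2]]
def cyl(x,y,prof):
    a=np.linspace(0,2*np.pi,72)
    return np.vstack([np.c_[x+r*np.cos(a),y+r*np.sin(a),0*a+z] for r,z in prof])
def box(c,P):
    u=proj(c,P); return np.r_[u.min(0),u.max(0)-u.min(0)]
BOT=[(.026,0),(.026,.06),(.02,.068),(.02,.084)]
JAR=[(.033,0),(.033,.068)]
PAD=[(.075,0),(.075,.012)]
def fit(obs,prof,x0=(.5,0)):
    f=lambda v: np.concatenate([box(c,cyl(v[0],v[1],prof))-np.array(b) for c,b in obs])
    r=least_squares(f,x0,loss='soft_l1',f_scale=2); return r.x,f(r.x)
def ray(c,u,v,z):
    f,cx,cy=c['K']; d=rot(c['q'])@np.array([(u-cx)/f,-(v-cy)/f,-1]); return c['eye']+d*(z-c['eye'][2])/d[2]
E
python3 - <<'E'
from h import *
np.set_printoptions(precision=4,suppress=True)
print('amber',*fit([(S,[385.8,139.4,25.5,40.9])],BOT))
print('amber',*fit([(D,[130.5,321.8,50.6,68.6])],BOT))
print('green',*fit([(S,[206.5,273.5,32.3,47])],BOT),*fit([(D,[404.7,214.2,31.2,49.3])],BOT))
print('jar',*fit([(S,[316.1,243,38.8,52.2])],JAR))
for b in ([397.6, 200.4, 69.5, 60.7],[283.1, 180.1, 69.3, 54.6],[258.6, 314.2, 91.8, 91.6],[93.6, 329.0, 95.2, 98.9]): print('padS',*fit([(S,b)],PAD))
for b in ([267.3, 297.1, 101.0, 72.6],[440.4, 212.1, 73.0, 40.0],[321.4, 208.0, 69.5, 35.7],[130.8, 264.3, 98.1, 62.1]): print('padD',*fit([(D,b)],PAD))
E
```

```text
amber [0.5699 0.2719] [-0.0177 -0.0418  0.41    0.2188]
amber [0.5545 0.2831] [-0.0864 -0.2381 -1.812   5.8248]
green [ 0.5117 -0.2542] [ 0.0941 -0.1731  2.2506  2.7275] [ 0.5082 -0.2507] [ 0.0207  0.1344 -0.5978 -0.2407]
jar [ 0.6275 -0.0815] [ 0.0804  0.2315 -1.9559 -1.8047]
padS [0.7221 0.1566] [-0.04    0.1567  3.1017 -5.6903]
padS [0.4845 0.0635] [-0.0079  0.5807 -1.162  -3.7794]
padS [ 0.6797 -0.2449] [-0.0228  0.8046 -1.302  -5.7869]
padS [ 0.4888 -0.4208] [ 0.0782  0.3054  3.2895 -8.1362]
padD [0.4788 0.062 ] [-0.0177  1.617  -2.18   -2.4978]
padD [ 0.483  -0.4344] [ 0.0356  1.1001 -1.2947 -4.2014]
padD [ 0.68   -0.2555] [ 0.0036  0.7333 -1.7628 -0.8483]
padD [0.7135 0.1633] [-0.1156  2.0858 -5.6857 -5.5614]
```

The scene view shows the amber bottle at (400,160), the nearest disc at (317,205), the green bottle at (225,297) and the jar at (337,268). The side view agrees: amber bottle at (157,352), nearest disc at (315,331). The intended disc is therefore the one near (0.48, 0.06). I'll refine both positions by segmentation.

```bash
python3 - <<'E'
from h import *
import cv2
np.set_printoptions(precision=4,suppress=True)
def blob(img,mask,u,v):
    n,l,st,c=cv2.connectedComponentsWithStats(mask.astype(np.uint8))
    k=l[v,u]; return st[k],c[k],l==k
LIT=[(.056,.012)]
res={}
for n,c,uv,am in (('scene',S,(317,205),(400,163)),('side',D,(315,331),(157,360))):
    im=cv2.imread(f'pics/a_{n}.png').astype(int); b,g,r=im[...,0],im[...,1],im[...,2]
    m=(b>130 if n=='scene' else b>110)
    st,ce,mk=blob(im,m,*uv); print(n,'lit',st,ce, ray(c,*ce,.012))
    res.setdefault('lit',[]).append((c,st[:4]))
    sat=(r<150)&(b<45) 
    st,ce,mk=blob(im,sat,*am); print('amb',st,ce,im[am[1],am[0]])
    res.setdefault('amb',[]).append((c,st[:4]))
    cv2.imwrite(f'pics/m_{n}.png',mk*255)
    x,y=am; cv2.imwrite(f'pics/c_{n}.png',cv2.resize(im[y-60:y+60,x-60:x+60].astype(np.uint8),None,fx=4,fy=4))
for k,p in (('lit',LIT),('amb',BOT)):
    print(k,*fit(res[k],p)); 
    for o in res[k]: print('  ',*fit([o],p))
E
python3 -c "
import cv2,numpy as np
cv2.imwrite('pics/cc.png',cv2.resize(np.hstack([cv2.imread('pics/c_scene.png'),cv2.imread('pics/c_side.png')]),(800,400)))"
```

```text
scene lit [ 291  186   51   35 1425] [316.334  203.2007] [0.4835 0.0617 0.012 ]
amb [387 141  24  38 684] [398.7193 160.0906] [20 32 67]
side lit [ 278  306   74   48 2803] [314.6725 329.4984] [0.4776 0.0676 0.012 ]
amb [ 133  263   93  125 4192] [165.1718 331.1138] [ 1 17 48]
lit [0.4808 0.0644] [-0.338  -0.7454 -0.2367 -0.1621 -0.1742 -0.3855 -0.3141 -0.661 ]
   [0.483  0.0628] [-0.0009  0.0235 -0.1475 -0.0374]
   [0.4794 0.0653] [-0.0035  0.1935 -0.1703 -0.4734]
amb [0.58   0.2671] [  1.4289   0.9395   2.1996   3.2965   0.4396  44.7161 -46.3586 -53.694 ]
   [0.5749 0.2688] [-0.0613 -0.2162  2.0558  3.2179]
   [0.6887 0.2167] [ -0.1294   0.7844 -52.5004 -63.5309][ WARN:0@0.038] global loadsave.cpp:1063 imwrite_ Unsupported depth image for selected encoder is fallbacked to CV_8U.
```

View pics/cc.png

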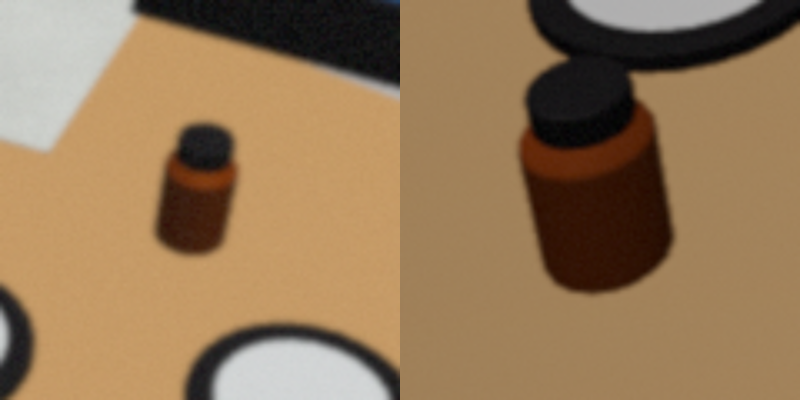

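Run:
```python
from h import *
from cell import arm
np.set_printoptions(precision=4,suppress=True)
s=(S,[386.5,140.2,24.9,39]);d=(D,[133,316.5,45.9,71])
print(*fit([s,d],BOT)); print(*fit([s],BOT)); print(*fit([d],BOT))
o=arm.get_obs(); M=rot(o['eef_rot']); print(M)
for p in ([.5,-.2,.21],[.568,.273,.21]): print(M.T@(np.array(p)-o['eef_pos']))
```

```text
[0.5676 0.274 ] [-1.1451 -1.635   0.9388  2.063  -0.3328 -2.4658  1.6774  1.7261]
[0.5726 0.2706] [-0.0398 -0.1679  1.0848  2.1653]
[0.5633 0.2754] [ 0.1041 -0.5404  1.9157  2.1557]
[[ 0.      0.3799 -0.925 ]
 [-0.0001 -0.925  -0.3799]
 [-1.      0.0001  0.    ]]
[ 0.0009 -0.2751 -0.3865]
[ 0.0008 -0.6868 -0.6291]
```

```bash
cat >> h.py <<'E'
def rows(p0,q0,way):
    """way: list of (pos, worldrotvec total applied to R0 as matrix Rw, n)"""
    p=np.array(p0,float); M=rot(q0); out=[]
    for pos,M1,n in way:
        P0=p.copy();A=R.from_matrix(M);dv=(A.inv()*R.from_matrix(M1)).as_rotvec()
        for i in range(n):
            tp=P0+(np.array(pos)-P0)*(i+1)/n
            tM=(A*R.from_rotvec(dv*(i+1)/n)).as_matrix()
            t=M.T@(tp-p)/.25; w=R.from_matrix(M.T@tM).as_rotvec()/(np.pi/2)
            t=t.round(3);w=w.round(3)
            p=p+M@(t*.25); M=M@R.from_rotvec(w*np.pi/2).as_matrix()
            out.append(dict(x=t[0],y=t[1],z=t[2],wx=w[0],wy=w[1],wz=w[2]))
    import json
    for k in range(0,len(out),12): print(json.dumps([{a:float(b) for a,b in o.items() if b!=0} for o in out[k:k+12]]))
    print('end',p,R.from_matrix(M).as_quat(scalar_first=True))
def down(az):
    y=np.array([np.cos(az),np.sin(az),0]); x=np.array([0,0,-1.]); return np.c_[x,y,np.cross(x,y)]
E
python3 - <<'E'
from h import *
from cell import arm
o=arm.get_obs()
rows(o['eef_pos'],o['eef_rot'],[([.5,-.22,.21],down(-.41),12),([.568,.273,.21],down(.45),12)])
E
```

```text
[{"y": -0.086, "z": -0.126, "wx": -0.041}, {"x": 0.001, "y": -0.077, "z": -0.132, "wx": -0.041}, {"y": -0.068, "z": -0.136, "wx": -0.041}, {"y": -0.06, "z": -0.14, "wx": -0.041}, {"x": 0.001, "y": -0.05, "z": -0.144, "wx": -0.041}, {"y": -0.042, "z": -0.147, "wx": -0.04}, {"y": -0.031, "z": -0.149, "wx": -0.041}, {"y": -0.023, "z": -0.151, "wx": -0.041}, {"x": 0.001, "y": -0.012, "z": -0.152, "wx": -0.041}, {"y": -0.003, "z": -0.153, "wx": -0.041}, {"y": 0.008, "z": -0.152, "wx": -0.041}, {"x": 0.001, "y": 0.017, "z": -0.152, "wx": -0.041}]
[{"y": -0.045, "z": -0.16, "wx": -0.046}, {"y": -0.033, "z": -0.162, "wx": -0.045}, {"y": -0.021, "z": -0.165, "wx": -0.046}, {"y": -0.01, "z": -0.165, "wx": -0.045}, {"y": 0.002, "z": -0.166, "wx": -0.046}, {"y": 0.014, "z": -0.165, "wx": -0.046}, {"y": 0.026, "z": -0.164, "wx": -0.045}, {"y": 0.038, "z": -0.162, "wx": -0.046}, {"y": 0.049, "z": -0.158, "wx": -0.046}, {"x": -0.001, "y": 0.06, "z": -0.155, "wx": -0.045}, {"y": 0.072, "z": -0.15, "wx": -0.046}, {"y": 0.081, "z": -0.144, "wx": -0.045}]
end [0.56791255 0.27297898 0.21009994] [ 0.59886852  0.37599226  0.59881011 -0.37604889]
```

Emit:
move_arm --increments '[{"y": -0.086,"z": -0.126,"wx": -0.041},{"y": -0.077,"z": -0.132,"wx": -0.041},{"y": -0.068,"z": -0.136,"wx": -0.041},{"y": -0.06,"z": -0.14,"wx": -0.041},{"y": -0.05,"z": -0.144,"wx": -0.041},{"y": -0.042,"z": -0.147,"wx": -0.04},{"y": -0.031,"z": -0.149,"wx": -0.041},{"y": -0.023,"z": -0.151,"wx": -0.041},{"y": -0.012,"z": -0.152,"wx": -0.041},{"y": -0.003,"z": -0.153,"wx": -0.041},{"y": 0.008,"z": -0.152,"wx": -0.041},{"y": 0.017,"z": -0.152,"wx": -0.041}]' --fingers 1 --force 50

```text
schema error: expected keys x, y, z, wx, wy, wz
```

Emit:
move_arm --increments '[{"y": -0.045,"z": -0.16,"wx": -0.046},{"y": -0.033,"z": -0.162,"wx": -0.045},{"y": -0.021,"z": -0.165,"wx": -0.046},{"y": -0.01,"z": -0.165,"wx": -0.045},{"y": 0.002,"z": -0.166,"wx": -0.046},{"y": 0.014,"z": -0.165,"wx": -0.046},{"y": 0.026,"z": -0.164,"wx": -0.045},{"y": 0.038,"z": -0.162,"wx": -0.046},{"y": 0.049,"z": -0.158,"wx": -0.046},{"y": 0.06,"z": -0.155,"wx": -0.045},{"y": 0.072,"z": -0.15,"wx": -0.046},{"y": 0.081,"z": -0.144,"wx": -0.045}]'

```text
schema error: expected keys x, y, z, wx, wy, wz
```

Emit:
move_arm --increments '[{"x": 0},{"x": 0}]'

```text
schema error: expected keys x, y, z, wx, wy, wz
```

```bash
cat >> h.py <<'E'
def wristcam(o,f):
    H=f['hand_eye'];M=rot(o['eef_rot']);K=f['camera_matrix']
    A=M@H[:3,:3]; return dict(K=(K[0,0],K[0,2],K[1,2]),eye=o['eef_pos']+M@H[:3,3],q=R.from_matrix(A).as_quat(scalar_first=True))
E
python3 - <<'E'
from h import *
from cell import arm
import cv2
np.set_printoptions(precision=4,suppress=True)
o=arm.get_obs(); f=arm.grab_frame('wrist'); im=f['color'].copy(); W=wristcam(o,f)
print(o['eef_pos'],rot(o['eef_rot']),o['qpos'],o['time'])
for q in ["amber_mid","pad_top"]:
    for r in arm.find_in(f,q):
        print(q,r['box'],r['confidence'])
        if q=="amber_mid": print(*fit([(W,r['box'])],BOT,(.57,.27)))
for x,y in ((.568,.273),):
    for u,v in proj(W,cyl(x,y,BOT)): cv2.circle(im,(int(u),int(v)),1,(0,255,0),-1)
cv2.imwrite('pics/w1.png',im)
E
```

```text
[ 0.247  -0.6013  0.2109] [[ 0.      0.3799 -0.925 ]
 [-0.0001 -0.925  -0.3799]
 [-1.      0.0001  0.    ]] [ 1.138   0.4674 -0.0116  1.6027  0.006   1.0714 -0.0563] 0.75
```

View pics/w1.png

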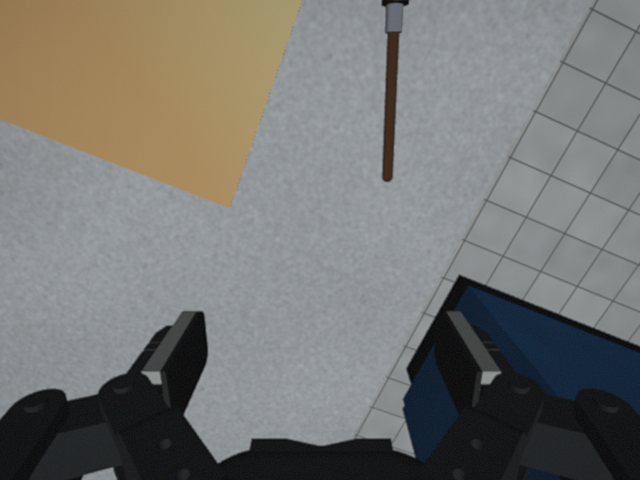

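The calls were refused because every row needs all six keys, so the arm hasn't moved. The wrist view still shows empty table between the open fingers. I'm resending with full rows.

Emit:
move_arm --increments '[{"x": 0,"y": -0.086,"z": -0.126,"wx": -0.041,"wy": 0,"wz": 0},{"x": 0,"y": -0.077,"z": -0.132,"wx": -0.041,"wy": 0,"wz": 0},{"x": 0,"y": -0.068,"z": -0.136,"wx": -0.041,"wy": 0,"wz": 0},{"x": 0,"y": -0.06,"z": -0.14,"wx": -0.041,"wy": 0,"wz": 0},{"x": 0,"y": -0.05,"z": -0.144,"wx": -0.041,"wy": 0,"wz": 0},{"x": 0,"y": -0.042,"z": -0.147,"wx": -0.04,"wy": 0,"wz": 0},{"x": 0,"y": -0.031,"z": -0.149,"wx": -0.041,"wy": 0,"wz": 0},{"x": 0,"y": -0.023,"z": -0.151,"wx": -0.041,"wy": 0,"wz": 0},{"x": 0,"y": -0.012,"z": -0.152,"wx": -0.041,"wy": 0,"wz": 0},{"x": 0,"y": -0.003,"z": -0.153,"wx": -0.041,"wy": 0,"wz": 0},{"x": 0,"y": 0.008,"z": -0.152,"wx": -0.041,"wy": 0,"wz": 0},{"x": 0,"y": 0.017,"z": -0.152,"wx": -0.041,"wy": 0,"wz": 0}]' --fingers 1 --force 50

```text
time: 2.1
eef_pos: [0.5008, -0.2188, 0.2112]
eef_rot: [0.389, 0.591, 0.388, -0.591]
ft_force: [0.1, -0.5, -0.2]
finger_gap: 0.0854
```

Emit:
move_arm --increments '[{"x": 0,"y": -0.045,"z": -0.16,"wx": -0.046,"wy": 0,"wz": 0},{"x": 0,"y": -0.033,"z": -0.162,"wx": -0.045,"wy": 0,"wz": 0},{"x": 0,"y": -0.021,"z": -0.165,"wx": -0.046,"wy": 0,"wz": 0},{"x": 0,"y": -0.01,"z": -0.165,"wx": -0.045,"wy": 0,"wz": 0},{"x": 0,"y": 0.002,"z": -0.166,"wx": -0.046,"wy": 0,"wz": 0},{"x": 0,"y": 0.014,"z": -0.165,"wx": -0.046,"wy": 0,"wz": 0},{"x": 0,"y": 0.026,"z": -0.164,"wx": -0.045,"wy": 0,"wz": 0},{"x": 0,"y": 0.038,"z": -0.162,"wx": -0.046,"wy": 0,"wz": 0},{"x": 0,"y": 0.049,"z": -0.158,"wx": -0.046,"wy": 0,"wz": 0},{"x": 0,"y": 0.06,"z": -0.155,"wx": -0.045,"wy": 0,"wz": 0},{"x": 0,"y": 0.072,"z": -0.15,"wx": -0.046,"wy": 0,"wz": 0},{"x": 0,"y": 0.081,"z": -0.144,"wx": -0.045,"wy": 0,"wz": 0}]'

```text
time: 3.3
eef_pos: [0.5682, 0.2744, 0.2109]
eef_rot: [0.599, 0.375, 0.599, -0.375]
ft_force: [0.2, -0.3, -0.2]
finger_gap: 0.085
```

Emit:
move_arm --increments '[{"x": 0,"y": 0,"z": 0,"wx": 0,"wy": 0,"wz": 0},{"x": 0,"y": 0,"z": 0,"wx": 0,"wy": 0,"wz": 0}]'

```text
time: 3.5
eef_pos: [0.5674, 0.2739, 0.2105]
eef_rot: [0.599, 0.375, 0.599, -0.376]
ft_force: [0.4, -0.1, -0.2]
finger_gap: 0.0851
```

```bash
cat > look.py <<'E'
from h import *
from cell import arm
import cv2,sys
np.set_printoptions(precision=4,suppress=True)
o=arm.get_obs(); f=arm.grab_frame('wrist'); im=f['color'].copy(); W=wristcam(o,f)
print(o['eef_pos'],rot(o['eef_rot']),o['qpos'],o['time'])
for q in ["amber_mid","pad_top"]:
    for r in arm.find_in(f,q):
        print(q,r['box'],r['confidence'])
        if q=="amber_mid": print(*fit([(W,r['box'])],BOT,(.57,.27)))
cv2.imwrite(f'pics/{sys.argv[1]}_raw.png',im)
for u,v in proj(W,cyl(.568,.273,BOT)): cv2.circle(im,(int(u),int(v)),1,(0,255,0),-1)
cv2.imwrite(f'pics/{sys.argv[1]}.png',im)
E
python3 look.py w2
```

```text
[0.5674 0.2739 0.2105] [[-0.0007  0.9     0.4359]
 [-0.0001  0.4359 -0.9   ]
 [-1.     -0.0007 -0.0003]] [-0.0408  0.5269 -0.6435  1.6218  0.3433  1.1092 -0.3229] 3.5
amber_mid [286.5, 163.3, 63.3, 70.0] 0.92
[0.5645 0.2749] [ 0.002  -0.2137  1.1721  5.7616]
pad_top [326.0, 281.8, 129.5, 139.3] 0.88
pad_top [85.3, 266.7, 148.1, 135.4] 0.7
```

View pics/w2.png

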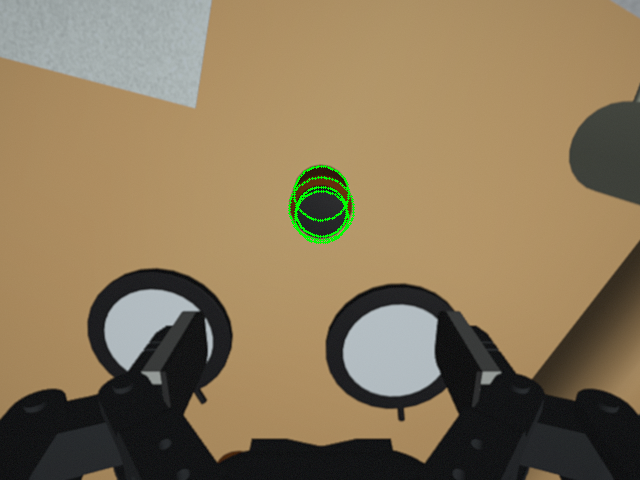

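Run:
```python
import cv2,numpy as np
a=cv2.imread('pics/w2_raw.png')[150:260,260:380];b=cv2.imread('pics/w2.png')[150:260,260:380]
cv2.imwrite('pics/z.png',cv2.resize(np.hstack([a,b]),None,fx=3.3,fy=3.3,interpolation=cv2.INTER_CUBIC))
m=(a[...,2]<110).astype(np.uint8); n,l,st,c=cv2.connectedComponentsWithStats(m); k=1+st[1:,4].argmax(); print(st[k],c[k])
```

```text
[  30   15   62   74 3494] [60.34945621 51.74041214]
```

View pics/z.png

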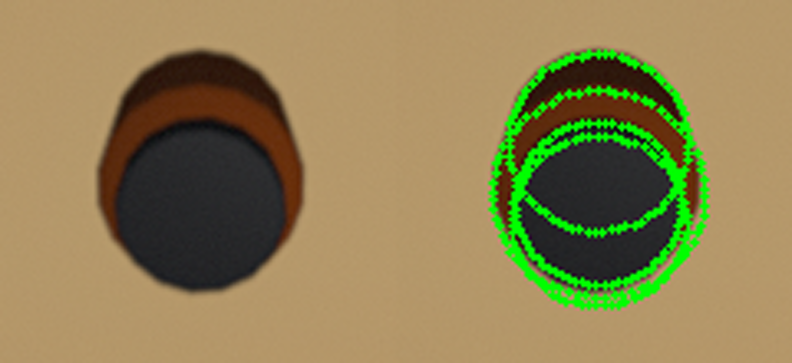

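The wrist view shows the bottle at (321,200) with the projected model on it to about 1 px. I'm descending and closing.

Emit:
move_arm --increments '[{"x": 0.12,"y": -0.004,"z": 0,"wx": 0,"wy": 0,"wz": 0},{"x": 0.12,"y": 0,"z": 0,"wx": 0,"wy": 0,"wz": 0},{"x": 0.12,"y": 0,"z": 0,"wx": 0,"wy": 0,"wz": 0},{"x": 0.12,"y": 0,"z": 0,"wx": 0,"wy": 0,"wz": 0},{"x": 0.12,"y": 0,"z": 0,"wx": 0,"wy": 0,"wz": 0},{"x": 0.1,"y": 0,"z": 0,"wx": 0,"wy": 0,"wz": 0},{"x": 0.056,"y": 0,"z": 0,"wx": 0,"wy": 0,"wz": 0},{"x": 0,"y": 0,"z": 0,"wx": 0,"wy": 0,"wz": 0}]'

```text
time: 4.45
eef_pos: [0.5662, 0.2706, 0.0201]
eef_rot: [0.598, 0.375, 0.599, -0.378]
ft_force: [-0.1, -0.4, 0.9]
finger_gap: 0.0854
```

```bash
python3 look.py w3
```

```text
[0.5662 0.2706 0.0201] [[-0.0029  0.9014  0.433 ]
 [-0.0021  0.4329 -0.9014]
 [-1.     -0.0035  0.0006]] [-0.1205  0.7469 -0.5265  1.7432  0.5006  0.7925 -0.4439] 4.45
amber_mid [251.7, 215.4, 145.7, 204.7] 0.86
[0.5657 0.2746] [-0.0088 -0.2494  2.8829 10.7781]
pad_top [0.0, 396.8, 115.2, 81.8] 0.82
pad_top [394.0, 420.5, 165.3, 59.4] 0.56
```

View pics/w3.png

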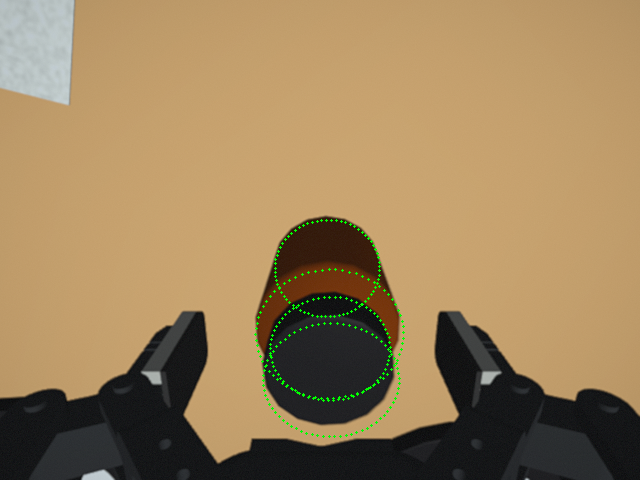

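In this close view the cap sits at (329,370) and the fingers are centred at about u=321. The bottle is roughly 2–3 mm off along +y and 4 mm off along −z, so I'll nudge before closing.

Emit:
move_arm --increments '[{"x": 0,"y": 0.01,"z": -0.015,"wx": 0,"wy": 0,"wz": 0},{"x": 0,"y": 0,"z": 0,"wx": 0,"wy": 0,"wz": 0}]'

```text
time: 4.8
eef_pos: [0.5683, 0.2783, 0.0233]
eef_rot: [0.599, 0.377, 0.599, -0.375]
ft_force: [0.4, -0.6, -0.4]
finger_gap: 0.0857
```

Emit:
move_arm --increments '[{"x": 0,"y": 0,"z": 0,"wx": 0,"wy": 0,"wz": 0},{"x": 0,"y": 0,"z": 0,"wx": 0,"wy": 0,"wz": 0},{"x": 0,"y": 0,"z": 0,"wx": 0,"wy": 0,"wz": 0},{"x": 0,"y": 0,"z": 0,"wx": 0,"wy": 0,"wz": 0},{"x": 0,"y": 0,"z": 0,"wx": 0,"wy": 0,"wz": 0},{"x": 0,"y": 0,"z": 0,"wx": 0,"wy": 0,"wz": 0},{"x": 0,"y": 0,"z": 0,"wx": 0,"wy": 0,"wz": 0},{"x": 0,"y": 0,"z": 0,"wx": 0,"wy": 0,"wz": 0},{"x": 0,"y": 0,"z": 0,"wx": 0,"wy": 0,"wz": 0},{"x": 0,"y": 0,"z": 0,"wx": 0,"wy": 0,"wz": 0}]' --fingers 0 --force 60

```text
time: 5.8
eef_pos: [0.5675, 0.277, 0.0226]
eef_rot: [0.599, 0.376, 0.599, -0.376]
ft_force: [-2.5, -1.7, 5.3]
finger_gap: 0.0494
```

```bash
python3 look.py w4; python3 -c "
from cell import arm;o=arm.get_obs();print(o['finger_gap'],o['ft_force'])"
```

```text
[0.5675 0.277  0.0226] [[ 0.      0.9007  0.4344]
 [-0.0005  0.4344 -0.9007]
 [-1.     -0.0002  0.0005]] [-0.1285  0.7472 -0.5282  1.7353  0.5     0.797  -0.4484] 5.8
amber_mid [249.9, 223.9, 139.7, 203.9] 0.8
[0.5678 0.2759] [-0.0004 -0.1971  4.8529  9.3942]
pad_top [396.9, 437.5, 103.4, 42.5] 0.76
pad_top [0.0, 403.9, 162.5, 74.1] 0.72
0.0494024577867863 [-1.65526381 -0.15125654  5.22989263]
```

View pics/w4_raw.png

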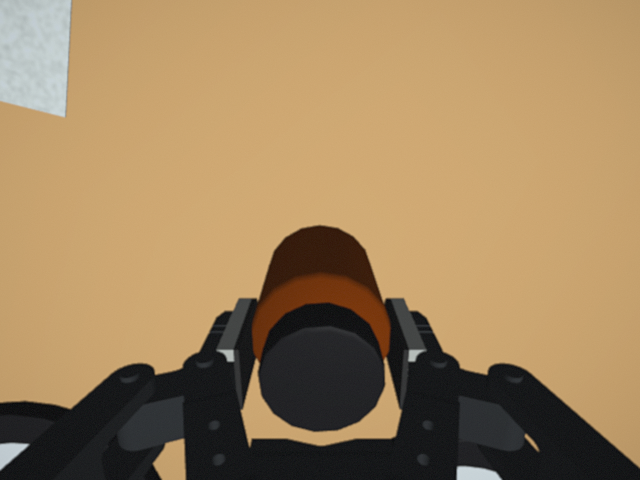

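```bash
cat >> h.py <<'E'
def tilt(az,t):
    r=np.array([np.cos(az),np.sin(az),0]); x=-np.sin(t)*r-np.cos(t)*np.array([0,0,1.]); z=np.cross(x, r); z/=np.linalg.norm(z); return np.c_[x,np.cross(z,x),z]
E
python3 - <<'E'
from h import *
from cell import arm
o=arm.get_obs(); p=o['eef_pos'];az=.13
c=np.array([.481,.064,.17])
way=[(p+[0,0,.13],down(.45),6),(c-[0,0,.019],down(az),10)]
rows(p,o['eef_rot'],way)
q=R.from_matrix(down(az)).as_quat(scalar_first=True)
p0=c-[0,0,.019]
w=[]
for i in range(1,11):
    M=tilt(az,np.radians(3.5*i)); w.append((c+.019*M[:,0],M,1))
rows(p0,q,w); print(tilt(az,0)-down(az))
E
```

```text
[{"x": -0.087}, {"x": -0.086}, {"x": -0.087}, {"x": -0.087}, {"x": -0.086}, {"x": -0.087}, {"x": 0.001, "y": -0.068, "z": 0.062, "wx": 0.02}, {"y": -0.066, "z": 0.064, "wx": 0.021}, {"x": 0.001, "y": -0.065, "z": 0.066, "wx": 0.02}, {"x": 0.001, "y": -0.062, "z": 0.067, "wx": 0.02}, {"y": -0.059, "z": 0.07, "wx": 0.021}, {"x": 0.001, "y": -0.058, "z": 0.072, "wx": 0.02}]
[{"x": 0.001, "y": -0.055, "z": 0.074, "wx": 0.02}, {"y": -0.053, "z": 0.075, "wx": 0.021}, {"x": 0.001, "y": -0.05, "z": 0.077, "wx": 0.02}, {"x": 0.001, "y": -0.048, "z": 0.078, "wx": 0.02}]
end [0.48100072 0.06410826 0.15095846] [ 0.53166963  0.46622111  0.53140195 -0.46645175]
[{"y": -0.005, "wz": -0.039}, {"y": -0.004, "wz": -0.039}, {"y": -0.005, "wz": -0.039}, {"x": -0.001, "y": -0.005, "wz": -0.039}, {"y": -0.004, "wz": -0.038}, {"y": -0.005, "wz": -0.039}, {"y": -0.004, "wz": -0.039}, {"y": -0.005, "wz": -0.039}, {"y": -0.005, "wz": -0.039}, {"y": -0.004, "wz": -0.039}]
end [0.47022928 0.06259186 0.15429086] [ 0.36650334  0.28501957  0.64711965 -0.60471092]
[[-0.  0.  0.]
 [-0.  0.  0.]
 [ 0. -0.  0.]]
```

Emit:
move_arm --increments '[{"x": -0.04,"y": 0,"z": 0,"wx": 0,"wy": 0,"wz": 0},{"x": -0.08,"y": 0,"z": 0,"wx": 0,"wy": 0,"wz": 0},{"x": -0.1,"y": 0,"z": 0,"wx": 0,"wy": 0,"wz": 0},{"x": -0.1,"y": 0,"z": 0,"wx": 0,"wy": 0,"wz": 0},{"x": -0.1,"y": 0,"z": 0,"wx": 0,"wy": 0,"wz": 0},{"x": -0.06,"y": 0,"z": 0,"wx": 0,"wy": 0,"wz": 0},{"x": -0.04,"y": 0,"z": 0,"wx": 0,"wy": 0,"wz": 0},{"x": 0,"y": 0,"z": 0,"wx": 0,"wy": 0,"wz": 0}]'

```text
time: 6.75
eef_pos: [0.5682, 0.2772, 0.153]
eef_rot: [0.599, 0.377, 0.598, -0.376]
ft_force: [0.3, -0.7, -2.0]
finger_gap: 0.0496
```

Emit:
move_arm --increments '[{"x": 0,"y": -0.068,"z": 0.062,"wx": 0.02,"wy": 0,"wz": 0},{"x": 0,"y": -0.066,"z": 0.064,"wx": 0.021,"wy": 0,"wz": 0},{"x": 0,"y": -0.065,"z": 0.066,"wx": 0.02,"wy": 0,"wz": 0},{"x": 0,"y": -0.062,"z": 0.067,"wx": 0.02,"wy": 0,"wz": 0},{"x": 0,"y": -0.059,"z": 0.07,"wx": 0.021,"wy": 0,"wz": 0},{"x": 0,"y": -0.058,"z": 0.072,"wx": 0.02,"wy": 0,"wz": 0},{"x": 0,"y": -0.055,"z": 0.074,"wx": 0.02,"wy": 0,"wz": 0},{"x": 0,"y": -0.053,"z": 0.075,"wx": 0.021,"wy": 0,"wz": 0},{"x": 0,"y": -0.05,"z": 0.077,"wx": 0.02,"wy": 0,"wz": 0},{"x": 0,"y": -0.048,"z": 0.078,"wx": 0.02,"wy": 0,"wz": 0},{"x": 0,"y": 0,"z": 0,"wx": 0,"wy": 0,"wz": 0},{"x": 0,"y": 0,"z": 0,"wx": 0,"wy": 0,"wz": 0}]'

```text
time: 7.95
eef_pos: [0.4806, 0.0638, 0.1512]
eef_rot: [0.531, 0.466, 0.532, -0.467]
ft_force: [-0.5, 1.7, -1.2]
finger_gap: 0.0493
```

Run:
```python
from cell import arm
import cv2,numpy as np
o=arm.get_obs();print(o['qpos'],o['finger_gap'],o['eef_pos'])
a=arm.grab_frame('side')['color'];b=arm.grab_frame('wrist')['color']
cv2.imwrite('pics/s5.png',cv2.resize(np.hstack([a,b]),(800,300)))
```

```text
[ 0.29474683  0.33674473 -0.58126554  2.02197758  0.24318798  0.85095651
 -0.29272029] 0.04932345820449592 [0.48063482 0.06382195 0.15117036]
```

View pics/s5.png

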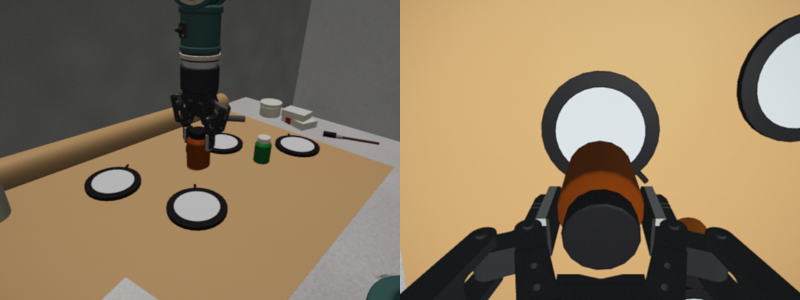

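The bottle is held upright over the near disc, which appears at (197,208) in the side half of the picture. Next is the tilt.

Emit:
move_arm --increments '[{"x": 0,"y": -0.005,"z": 0,"wx": 0,"wy": 0,"wz": -0.039},{"x": 0,"y": -0.004,"z": 0,"wx": 0,"wy": 0,"wz": -0.039},{"x": 0,"y": -0.005,"z": 0,"wx": 0,"wy": 0,"wz": -0.039},{"x": 0,"y": -0.005,"z": 0,"wx": 0,"wy": 0,"wz": -0.039},{"x": 0,"y": -0.004,"z": 0,"wx": 0,"wy": 0,"wz": -0.039},{"x": 0,"y": -0.005,"z": 0,"wx": 0,"wy": 0,"wz": -0.039},{"x": 0,"y": -0.004,"z": 0,"wx": 0,"wy": 0,"wz": -0.039},{"x": 0,"y": -0.005,"z": 0,"wx": 0,"wy": 0,"wz": -0.039},{"x": 0,"y": -0.005,"z": 0,"wx": 0,"wy": 0,"wz": -0.039},{"x": 0,"y": -0.004,"z": 0,"wx": 0,"wy": 0,"wz": -0.039},{"x": 0,"y": 0,"z": 0,"wx": 0,"wy": 0,"wz": 0}]'

```text
time: 9.15
eef_pos: [0.471, 0.0638, 0.1531]
eef_rot: [0.366, 0.284, 0.648, -0.605]
ft_force: [0.4, -0.4, -2.3]
finger_gap: 0.0493
```

Emit:
move_arm --increments '[{"x": 0,"y": 0,"z": 0,"wx": 0,"wy": 0,"wz": 0},{"x": 0,"y": 0,"z": 0,"wx": 0,"wy": 0,"wz": 0},{"x": 0,"y": 0,"z": 0,"wx": 0,"wy": 0,"wz": 0},{"x": 0,"y": 0,"z": 0,"wx": 0,"wy": 0,"wz": 0},{"x": 0,"y": 0,"z": 0,"wx": 0,"wy": 0,"wz": 0},{"x": 0,"y": 0,"z": 0,"wx": 0,"wy": 0,"wz": 0},{"x": 0,"y": 0,"z": 0,"wx": 0,"wy": 0,"wz": 0},{"x": 0,"y": 0,"z": 0,"wx": 0,"wy": 0,"wz": 0},{"x": 0,"y": 0,"z": 0,"wx": 0,"wy": 0,"wz": 0},{"x": 0,"y": 0,"z": 0,"wx": 0,"wy": 0,"wz": 0},{"x": 0,"y": 0,"z": 0,"wx": 0,"wy": 0,"wz": 0},{"x": 0,"y": 0,"z": 0,"wx": 0,"wy": 0,"wz": 0}]'

```text
time: 10.35
eef_pos: [0.4703, 0.0627, 0.1549]
eef_rot: [0.366, 0.284, 0.647, -0.605]
ft_force: [0.6, -0.3, -0.8]
finger_gap: 0.0495
```

Run:
```python
from cell import arm
from h import rot
import cv2,numpy as np
o=arm.get_obs();M=rot(o['eef_rot']);print(o['qpos'],o['eef_pos'],'tilt',np.degrees(np.arccos(-M[2,0])),'centre',o['eef_pos']-.019*M[:,0])
a=arm.grab_frame('side')['color'];b=arm.grab_frame('scene')['color']
cv2.imwrite('pics/s6.png',cv2.resize(np.hstack([a,b]),(800,300)))
```

```text
[ 0.1716544   0.68927983 -0.5140439   1.61810476  0.19806566  1.52442645
 -0.28213247] [0.47026393 0.06269036 0.1548842 ] tilt 35.10409072033484 centre [0.48109713 0.06411297 0.17042827]
```

View pics/s6.png

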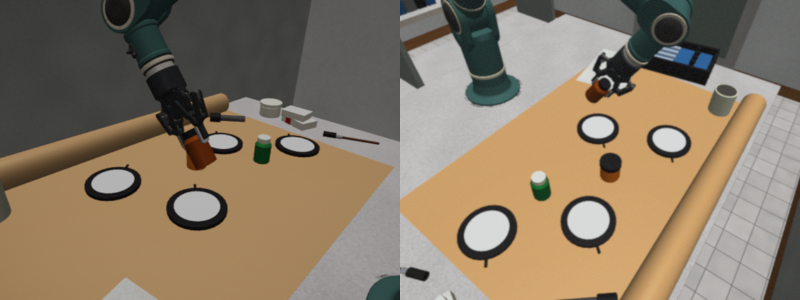

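Both views show the bottle tilted with the gripper at 35.1°. I'll hold another second, then level it.

Emit:
move_arm --increments '[{"x": 0,"y": 0,"z": 0,"wx": 0,"wy": 0,"wz": 0},{"x": 0,"y": 0,"z": 0,"wx": 0,"wy": 0,"wz": 0},{"x": 0,"y": 0,"z": 0,"wx": 0,"wy": 0,"wz": 0},{"x": 0,"y": 0,"z": 0,"wx": 0,"wy": 0,"wz": 0},{"x": 0,"y": 0,"z": 0,"wx": 0,"wy": 0,"wz": 0},{"x": 0,"y": 0,"z": 0,"wx": 0,"wy": 0,"wz": 0},{"x": 0,"y": 0,"z": 0,"wx": 0,"wy": 0,"wz": 0},{"x": 0,"y": 0,"z": 0,"wx": 0,"wy": 0,"wz": 0},{"x": 0,"y": 0,"z": 0,"wx": 0,"wy": 0,"wz": 0},{"x": 0,"y": 0,"z": 0,"wx": 0,"wy": 0,"wz": 0},{"x": 0,"y": 0,"z": 0,"wx": 0,"wy": 0,"wz": 0},{"x": 0,"y": 0,"z": 0,"wx": 0,"wy": 0,"wz": 0}]'

```text
time: 11.65
eef_pos: [0.4703, 0.0627, 0.1549]
eef_rot: [0.366, 0.284, 0.647, -0.605]
ft_force: [-1.0, 0.8, -1.7]
finger_gap: 0.0494
```

Emit:
move_arm --increments '[{"x": 0,"y": 0.005,"z": 0,"wx": 0,"wy": 0,"wz": 0.039},{"x": 0,"y": 0.004,"z": 0,"wx": 0,"wy": 0,"wz": 0.039},{"x": 0,"y": 0.005,"z": 0,"wx": 0,"wy": 0,"wz": 0.039},{"x": 0,"y": 0.005,"z": 0,"wx": 0,"wy": 0,"wz": 0.039},{"x": 0,"y": 0.004,"z": 0,"wx": 0,"wy": 0,"wz": 0.039},{"x": 0,"y": 0.005,"z": 0,"wx": 0,"wy": 0,"wz": 0.039},{"x": 0,"y": 0.004,"z": 0,"wx": 0,"wy": 0,"wz": 0.039},{"x": 0,"y": 0.005,"z": 0,"wx": 0,"wy": 0,"wz": 0.039},{"x": 0,"y": 0.005,"z": 0,"wx": 0,"wy": 0,"wz": 0.039},{"x": 0,"y": 0.004,"z": 0,"wx": 0,"wy": 0,"wz": 0.039},{"x": 0,"y": 0,"z": 0,"wx": 0,"wy": 0,"wz": 0},{"x": 0,"y": 0,"z": 0,"wx": 0,"wy": 0,"wz": 0}]'

```text
time: 12.85
eef_pos: [0.4808, 0.0639, 0.1515]
eef_rot: [0.531, 0.466, 0.532, -0.467]
ft_force: [0.0, -0.5, -1.5]
finger_gap: 0.0496
```

Run:
```python
from cell import arm
from h import *
import cv2
o=arm.get_obs();M=rot(o['eef_rot']);print(o['eef_pos'],'tilt',np.degrees(np.arccos(min(1,-M[2,0]))))
f=arm.grab_frame('side');b=arm.grab_frame('wrist')['color'];a=f['color'].copy()
# overlay bottle at commanded pose, underside at tcp_z+.019-.042
x,y,z=o['eef_pos']
P=cyl(x,y,BOT)+[0,0,z+.019-.042]
for u,v in proj(D,P): cv2.circle(a,(int(u),int(v)),1,(0,255,0),-1)
u,v=proj(D,[[x,y,z]])[0].astype(int); 
cv2.imwrite('pics/s7.png',np.hstack([cv2.resize(a[v-75:v+75,u-100:u+100],(400,300)),cv2.resize(b,(400,300))]))
```

```text
[0.48083578 0.06391254 0.15148378] tilt 0.05496792338852752
```

View pics/s7.png

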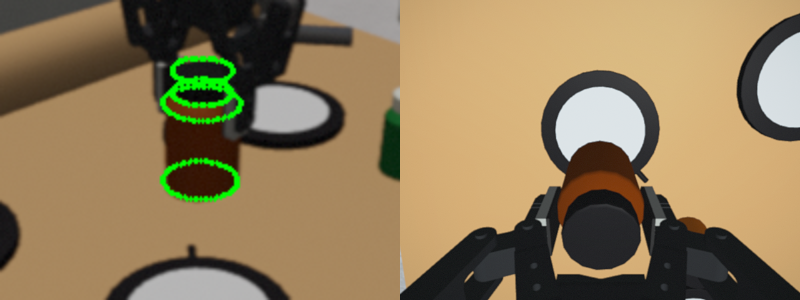

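The overlay shows the bottle level and unslipped in the grip, with its underside about 117 mm above the disc. I'm descending to about 8 mm clear, then in small steps.

Emit:
move_arm --increments '[{"x": 0.05,"y": 0,"z": 0,"wx": 0,"wy": 0,"wz": 0},{"x": 0.07,"y": 0,"z": 0,"wx": 0,"wy": 0,"wz": 0},{"x": 0.08,"y": 0,"z": 0,"wx": 0,"wy": 0,"wz": 0},{"x": 0.08,"y": 0,"z": 0,"wx": 0,"wy": 0,"wz": 0},{"x": 0.07,"y": 0,"z": 0,"wx": 0,"wy": 0,"wz": 0},{"x": 0.05,"y": 0,"z": 0,"wx": 0,"wy": 0,"wz": 0},{"x": 0.03,"y": 0,"z": 0,"wx": 0,"wy": 0,"wz": 0},{"x": 0,"y": 0,"z": 0,"wx": 0,"wy": 0,"wz": 0},{"x": 0,"y": 0,"z": 0,"wx": 0,"wy": 0,"wz": 0}]'

```text
time: 13.85
eef_pos: [0.4812, 0.0643, 0.0438]
eef_rot: [0.532, 0.466, 0.532, -0.466]
ft_force: [0.2, 0.3, -0.9]
finger_gap: 0.0491
```

Emit:
move_arm --increments '[{"x": 0.01,"y": 0,"z": 0,"wx": 0,"wy": 0,"wz": 0},{"x": 0.01,"y": 0,"z": 0,"wx": 0,"wy": 0,"wz": 0},{"x": 0,"y": 0,"z": 0,"wx": 0,"wy": 0,"wz": 0},{"x": 0,"y": 0,"z": 0,"wx": 0,"wy": 0,"wz": 0}]'

```text
time: 14.25
eef_pos: [0.481, 0.064, 0.0388]
eef_rot: [0.532, 0.466, 0.531, -0.466]
ft_force: [-0.1, 0.5, -2.9]
finger_gap: 0.0494
```

Emit:
move_arm --increments '[{"x": 0.006,"y": 0,"z": 0,"wx": 0,"wy": 0,"wz": 0},{"x": 0.006,"y": 0,"z": 0,"wx": 0,"wy": 0,"wz": 0},{"x": 0,"y": 0,"z": 0,"wx": 0,"wy": 0,"wz": 0},{"x": 0,"y": 0,"z": 0,"wx": 0,"wy": 0,"wz": 0}]'

```text
time: 14.65
eef_pos: [0.4808, 0.0641, 0.0356]
eef_rot: [0.532, 0.466, 0.532, -0.466]
ft_force: [-1.2, -0.4, -1.3]
finger_gap: 0.0497
```

Emit:
move_arm --increments '[{"x": 0.004,"y": 0,"z": 0,"wx": 0,"wy": 0,"wz": 0},{"x": 0,"y": 0,"z": 0,"wx": 0,"wy": 0,"wz": 0},{"x": 0,"y": 0,"z": 0,"wx": 0,"wy": 0,"wz": 0}]'

```text
time: 14.95
eef_pos: [0.4809, 0.0641, 0.0346]
eef_rot: [0.532, 0.466, 0.532, -0.466]
ft_force: [-0.1, -0.1, -1.9]
finger_gap: 0.0495
```

Emit:
move_arm --increments '[{"x": 0.004,"y": 0,"z": 0,"wx": 0,"wy": 0,"wz": 0},{"x": 0,"y": 0,"z": 0,"wx": 0,"wy": 0,"wz": 0},{"x": 0,"y": 0,"z": 0,"wx": 0,"wy": 0,"wz": 0}]'

```text
time: 15.25
eef_pos: [0.4809, 0.0641, 0.0345]
eef_rot: [0.532, 0.466, 0.531, -0.466]
ft_force: [-3.0, -0.5, 9.8]
finger_gap: 0.0495
```

Run:
```python
from cell import arm
from h import *
import cv2
o=arm.get_obs();print(o['eef_pos'],o['ft_force'])
f=arm.grab_frame('side');b=arm.grab_frame('wrist')['color'];a=f['color'].copy()
x,y,z=o['eef_pos'];u,v=proj(D,[[x,y,z]])[0].astype(int); 
cv2.imwrite('pics/s8.png',np.hstack([cv2.resize(a[v-75:v+75,u-100:u+100],(400,300)),cv2.resize(b,(400,300))]))
```

```text
[0.48092109 0.06410617 0.03450855] [-3.03401778 -0.45791306  9.76757626]
```

View pics/s8.png

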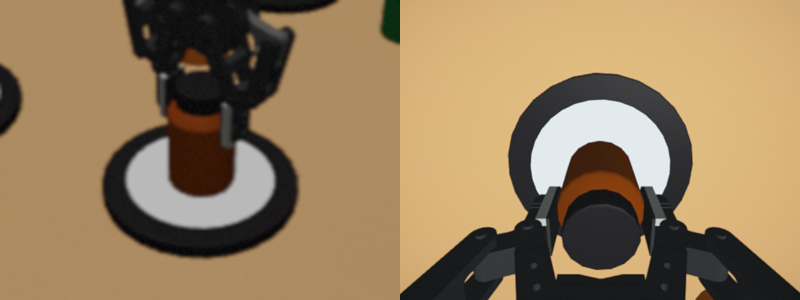

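The bottle is in contact with the disc (about 10 N upward) and near the middle of the white area, so I'm releasing.

Emit:
move_arm --increments '[{"x": -0.003,"y": 0,"z": 0,"wx": 0,"wy": 0,"wz": 0},{"x": 0,"y": 0,"z": 0,"wx": 0,"wy": 0,"wz": 0}]'

```text
time: 15.55
eef_pos: [0.481, 0.0641, 0.0346]
eef_rot: [0.532, 0.466, 0.531, -0.466]
ft_force: [-1.3, 0.5, 3.7]
finger_gap: 0.0493
```

Emit:
move_arm --increments '[{"x": 0,"y": 0,"z": 0,"wx": 0,"wy": 0,"wz": 0},{"x": 0,"y": 0,"z": 0,"wx": 0,"wy": 0,"wz": 0},{"x": 0,"y": 0,"z": 0,"wx": 0,"wy": 0,"wz": 0},{"x": 0,"y": 0,"z": 0,"wx": 0,"wy": 0,"wz": 0},{"x": 0,"y": 0,"z": 0,"wx": 0,"wy": 0,"wz": 0},{"x": 0,"y": 0,"z": 0,"wx": 0,"wy": 0,"wz": 0},{"x": 0,"y": 0,"z": 0,"wx": 0,"wy": 0,"wz": 0},{"x": 0,"y": 0,"z": 0,"wx": 0,"wy": 0,"wz": 0}]' --fingers 1

```text
time: 16.35
eef_pos: [0.4809, 0.0641, 0.0344]
eef_rot: [0.532, 0.466, 0.532, -0.466]
ft_force: [-0.1, -0.2, 0.3]
finger_gap: 0.0854
```

Emit:
move_arm --increments '[{"x": -0.04,"y": 0,"z": 0,"wx": 0,"wy": 0,"wz": 0},{"x": -0.08,"y": 0,"z": 0,"wx": 0,"wy": 0,"wz": 0},{"x": -0.1,"y": 0,"z": 0,"wx": 0,"wy": 0,"wz": 0},{"x": -0.1,"y": 0,"z": 0,"wx": 0,"wy": 0,"wz": 0},{"x": -0.1,"y": 0,"z": 0,"wx": 0,"wy": 0,"wz": 0},{"x": -0.1,"y": 0,"z": 0,"wx": 0,"wy": 0,"wz": 0},{"x": -0.05,"y": 0,"z": 0,"wx": 0,"wy": 0,"wz": 0},{"x": 0,"y": 0,"z": 0,"wx": 0,"wy": 0,"wz": 0},{"x": 0,"y": 0,"z": 0,"wx": 0,"wy": 0,"wz": 0},{"x": 0,"y": 0,"z": 0,"wx": 0,"wy": 0,"wz": 0}]'

```text
time: 17.35
eef_pos: [0.4799, 0.0639, 0.1757]
eef_rot: [0.531, 0.466, 0.532, -0.467]
ft_force: [0.0, 0.3, -0.1]
finger_gap: 0.0855
```

Run:
```python
from cell import arm
from h import *
import cv2
np.set_printoptions(precision=4,suppress=True)
o=arm.get_obs();print(o['time'],o['eef_pos'],o['ft_force'],o['finger_gap'])
ims=[]
BP=[(r,z+.012) for r,z in BOT]
for n,c in (('scene',S),('side',D)):
    f=arm.grab_frame(n);ims.append(f['color'])
    for q,p in (('amber_mid',BP),('green_mid',BOT),('jar_mid',JAR)):
        for r in arm.find_in(f,q)[:2]: print(n,q,np.array(r['box']),round(r['confidence'],2),*fit([(c,r['box'])],p,(.5,.05)))
cv2.imwrite('pics/s9.png',cv2.resize(np.hstack(ims),(800,300)))
```

```text
17.35 [0.4799 0.0639 0.1757] [ 0.0301  0.2611 -0.1284] 0.08546285659777862
scene amber_mid [305.7 165.4  25.5  46.5] 0.74 [0.4822 0.0682] [-0.006   0.1552 -0.8932 -2.5282]
scene green_mid [210.5 274.8  29.2  45.7] 0.83 [ 0.5191 -0.2521] [ 0.1173 -0.2041  5.1833  4.0832]
scene jar_mid [317.1 240.3  37.9  52.2] 0.64 [ 0.625  -0.0748] [ 0.0578  0.2125 -1.203  -2.0597]
side amber_mid [296.2 278.8  37.9  59.5] 0.79 [0.4729 0.0742] [ 0.0065 -0.279  -1.7177  6.5735]
side amber_mid [267.1 302.9  98.5  66.1] 0.17 [0.4553 0.1419] [ -0.0086  -0.1826 -59.043    5.7199]
side green_mid [406.7 215.6  26.4  50.1] 0.92 [ 0.5024 -0.2491] [-0.074  -0.0936  4.4406 -0.7884]
side jar_mid [300.4 226.2  28.9  45.7] 0.57 [ 0.6229 -0.0818] [-0.0095 -0.7456  6.6822  2.7977]
```

View pics/s9.png

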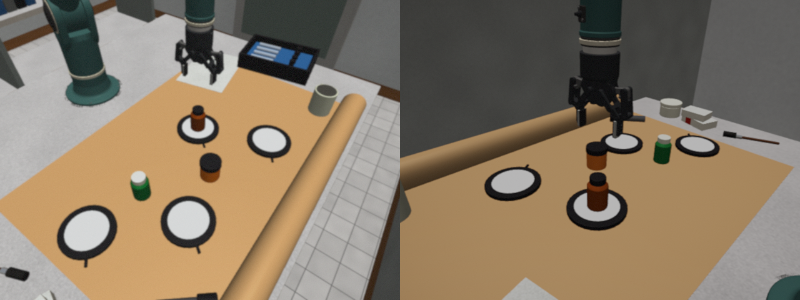

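The amber bottle stands upright inside the white area of the near disc, the gripper is clear, and the green bottle and jar haven't moved. I'm handing in.

```bash
python3 -c "
from cell import arm
print(arm.close_job())"
```

```text
the job is handed in; nothing more can be done
None
```

The job is done and handed in, with the robot clock at about 17.5 s of the 43 s allowed; the interface reports no verdict.

- **Grasp and tilt:** I gripped the amber bottle across the body and held it over the disc nearest the base. The gripper was tilted 35.1° for about 2.5 s, with the bottle centre about 0.17 m above the table. I then levelled it to 0.05° in the air, still about 117 mm above the disc.
- **Set-down:** I lowered it in small steps until the wrist read about 10 N upward, eased off, let go and raised the gripper clear.
- **Last checks:** Both cameras show the bottle upright inside the white lit area. The position fits put it about 4 mm (scene view) and 13 mm (side view) from the disc's centre, against the 30 mm limit. The side fit is the poorer one, with a 6.6 px mismatch. The wrist read about 0 N with the gripper open.
- **Bystanders:** Refitting their boxes puts the green bottle and the jar within about 8 mm of where they started. That is the noise of this fit, since the two views of the same bottle differ by up to 17 mm. Nothing touched them.
- **Hiccup:** My first move calls were refused because the rows lacked some keys. The arm did not move, and I resent them complete.

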